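# Stack a sample tray end for end on its lugs

## Task

Put the blue sample tray on top of the white one on the little stand, turned end for end so that the orange ends point opposite ways and it sits level on the white tray's rim lugs instead of sinking down onto the tubes. Keep both trays upright, set the blue one down rather than dropping it, and leave the white tray on its stand and the bottle, jar and well plate where they are.

Things in the scene. Friction and masses are not known exactly. Their poses are not given: they have to be found in the camera images.
- blue_tray_centre (a point): Tray to move, on the bench: open stack-nest tray, blue plastic, one end orange; 150 mm long (x), 60 wide (y), 60 high, about 0.25 kg. Its 14 high rim band has upright outer faces, 60 apart: pinch it across the width at mid-length. Below, the walls taper to a foot 134 x 44. Point: tray centre, 30 above its underside, 30 below the rim's top; x points to the orange end, z up
- blue_tray_end (a point): middle of the orange end of the blue tray's rim, 73.5 mm from the tray's centre along its x, 53 above its underside
- white_tray_centre (a point): Tray to stack on, loose on the stand: open stack-nest tray, white plastic, one end orange; 150 mm long (x), 60 wide (y), 60 high, about 0.25 kg. Its 14 high rim band has upright outer faces, 60 apart: pinch it across the width at mid-length. Below, the walls taper to a foot 134 x 44. Point: tray centre, 30 above its underside, 30 below the rim's top; x points to the orange end, z up
- blue_tray: the blue tray again (same shape as the white one); origin at the centre of its underside, axes as above. Three capped tubes are fixed inside, their tops 33 mm above the underside
- white_tray: the white tray again; origin: centre of its underside. Four lugs (ledges 20 mm long) inside the rim, 7 below its top, two a side at x = +50 and -20, reach to 13 from the middle line. An equal tray turned end for end rests on them, 53 above this tray's underside, inside the rim with 5 play all round; the same way round it sinks in onto the fixed tubes (tops 33 up)
- stand: fixed low stand: aluminium plate 150 x 62 mm on two black legs, top 50 above the bench; origin at the centre of its foot, long side along its x
- bottle_c (a point): bystander: white bottle with a red cap, 60 mm across, 150 tall; point 75 above the bench
- jar_c (a point): bystander: amber jar with a black lid, 66 mm across, 80 tall; point 40 above the bench
- well_plate_c (a point): bystander: flat white well plate 85 x 127 x 15 mm; point 8 above the bench
Not all that is in view belongs to the job. There is more than one size of the blue_tray; the job needs the largest.

How it is judged:
At the end, for the whole second after the job is handed in: Blue tray on the white tray's lugs: centre 53 mm (50 to 56) above the white one's and within 8 mm of it each way, orange ends opposite, both level within 0.06 rad and at rest; white tray standing on the stand within 30 mm of its middle (x of blue_tray_centre in the frame of white_tray_centre between -0.008 and 0.008 m and y of blue_tray_centre in the frame of white_tray_centre between -0.008 and 0.008 m and z of blue_tray_centre in the frame of white_tray_centre between 0.05 and 0.056 m and x of blue_tray_end in the frame of white_tray_centre below -0.055 m and angle between each of blue_tray_centre, white_tray_centre's own z axis and vertical below 0.06 rad and horizontal distance between white_tray_centre and stand below 0.03 m and z of white_tray_centre in the frame of stand between 0.076 and 0.084 m and linear speed of each of blue_tray, white_tray below 0.02 m/s); the robot touches nothing.
It fails at once if the blue tray was dropped (falls free at over 0.6 m/s, a drop of about 2 cm) (contact force between the fingers and blue_tray below 0.05 N and linear speed of blue_tray above 0.6 m/s).
It fails at once if a tray was tipped by more than 0.5 rad (angle between any of blue_tray_centre, white_tray_centre's own z axis and vertical above 0.5 rad).
It fails at once if the bottle was moved by more than 20 mm (distance of bottle_c from where it was at the start of the episode above 0.02 m).
It fails at once if the jar was moved by more than 20 mm (distance of jar_c from where it was at the start of the episode above 0.02 m).
It fails at once if the well plate was moved by more than 20 mm (distance of well_plate_c from where it was at the start of the episode above 0.02 m).
It also fails if it takes over 40 s, if anything falls off the work surface, if the arm or the gripper's body presses on something with over 40 N, if the wrist force passes 120 N, or if a joint passes its speed limit or range.

## Robot

A 6-joint arm with a two-finger parallel gripper is mounted at the origin on the work surface. World frame = base frame: x ahead of the robot, y to its left, z up, the work surface at z = 0. Lengths are in m, angles in rad, forces in N, time in s.
With the tool pointing down it reaches from about 0.25 to 0.775 m from the base axis. Payload 8.9 kg.
Tool frame: the origin (TCP) lies on the centre line of the jaws, within the pads' length; the fingertips stand 25 mm ahead of it and the grasp point (between the pads) lies 6 mm ahead of it (r.nose_length is the distance from the TCP to the fingertips, in m); y points along the fingers, z is the direction in which the jaws open and shut, and the axes are right-handed (so a half turn about y gives the same grasp; the last joint's range is limited). The gripper opens to 85 mm and grips with 20 to 120 N. Pads are 22 mm wide; open, the fingers measure 114 mm over their backs; the gripper's body (76 mm by 85 mm) begins 54 mm behind the grasp point. The pads swing forward as they close: fully open they stand 13 mm farther back than shut.
Start: joints at [-1.333, 0.291, -0.153, 1.127, 0, 1.431], TCP at [0.193, -0.488, 0.256] pointing down, gripper open.
Joint ranges: [-2.52, 2.52], [-0.91, 1.74], [-1.3, 1.37], [-1.96, 2.02], [-1.52, 1.47], [-3.14, 3.14]. Speed limits (rad/s): [2.22, 2.22, 2.79, 3.14, 3.14, 3.14].

## Interface

Orientations are given as a unit quaternion [w, x, y, z].
In Python, from workcell import r, imaging gives the robot as it stands.
- The arm moves only by the tool apply_moves, never from a script. Its argument "plan" is one flat list of numbers, 7 for each row, row after row: the shift along the tool's x, y, z in mm, then the turn, a rotation vector about the tool's x, y, z in rad, then the closure, from 0 (fully open) to 1 (shut). In form: [dx, dy, dz, wx, wy, wz, claw, dx, dy, dz, wx, wy, wz, claw, ...]. A call has 1 to 8 rows; each row shifts and turns the commanded pose from where the row before left it, along the tool's axes as they then stand; what a row does not reach is not made up. A row lasts 1/12 s, in which the tool goes at most 41.7 mm and 7.16 degrees, less where a joint would pass 70% of its speed; a pose out of reach is approached as far as the arm can. A call is refused whole if a number of a shift passes 41.7 or a number of a turn 0.125, either way. A call with a gripper value outside its range is refused whole. The fingers move at their own pace and stop on an object; "squeeze" is the grip in N (left out, the last holds). Time passes only in rows, so rows that do not move let the fingers close. It gives the time, the measured TCP pose, the force and the opening at its end, in the units of the state.
- r.sense(): the state, without advancing time (a new reading comes with each control period).
- imaging.grab_frame(name): name is "scene" or "side" or "wrist"; returns a dict with "img" (400x640x3 uint8, red, green, blue), "intrinsics" (3x3 intrinsics, pixels), "T" (4x4, takes a point from camera to world coordinates). Camera axes: x right, y down, z forward; pixel columns grow to the right and rows downward; lengths in m; the calibration is good to about 2 mm. The wrist camera is an equidistant fisheye: a pixel r from the principal point sees the ray r / f radians off the axis. A picture is of the moment at which its call begins. There is no depth.
- r.sign_off(): hands the job in, once; it reports no verdict.
The state is a dict: "t": time; "joint_pos": joint angles; "dq": joint speeds; "joint_torque": joint torques, N m; "ee_pos": TCP position; "tool_rot": TCP orientation; "force": force on the tool from outside, world axes, zero at the start; "ft_torque": the same for the moment, N m; "grip_width": finger opening in m.
Only numpy, scipy, OpenCV 4.12 (cv2) and the standard library are available. Lean on these libraries where they do the work, as an engineer would, in place of code of your own. Each camera call takes 0.05 s, during which the arm holds its last target.

## Working session

There is one attempt and no reset: what is moved stays moved. The work goes in short steps, Python scripts to look and compute and a tool call to move; the robot and the scene stay as the last step left them, time stands still between calls to the robot, and variables do not carry over. Pictures are saved under pics/ and viewed, and the job is handed in when it is done.

Besides the shell and the picture viewer there is one more tool, called after ">>>" by a JSON object that holds its "op" and its "data", one argument or row to a line. apply_moves: Moves the arm, as the interface text tells. Its arguments: {"type":"object","properties":{"plan":{"type":"array"},"squeeze":{"type":"number"}},"required":["plan"]}

```bash
ls; mkdir -p pics
python3 - <<'E'
from workcell import r, imaging
import cv2
s=r.sense(); print(s, r.nose_length)
for n in ["scene","side","wrist"]:
    f=imaging.grab_frame(n); cv2.imwrite(f"pics/{n}0.png",f["img"][:,:,::-1]); print(n,f["intrinsics"].round(1).tolist(),f["T"].round(4).tolist())
E
```

```text
pics
{'t': 0.0, 'joint_pos': array([-1.33330439e+00,  2.91298196e-01, -1.54116252e-01,  1.12669105e+00,
        8.85896182e-06,  1.43148467e+00]), 'dq': array([ 2.39454361e-03, -1.04252854e-03, -2.54287189e-05,  1.07217693e-03,
        9.21993110e-04, -1.07418533e-03]), 'joint_torque': array([-1.28582858e-03, -5.37138462e+01,  3.31373799e+01,  1.57028687e-02,
       -2.60762563e-04, -9.10909108e-07]), 'ee_pos': array([ 0.19307965, -0.48777815,  0.25572673]), 'tool_rot': array([ 0.13241386, -0.13245303,  0.69505671, -0.69413179]), 'force': array([ 0.55342062, -0.11991634,  0.78719127]), 'ft_torque': array([-0.02284413, -0.00055774,  0.04363849]), 'grip_width': 0.08554753412705973} 0.025
scene [[420.2, 0.0, 325.8], [0.0, 420.2, 206.9], [0.0, 0.0, 1.0]] [[-0.8203, 0.4731, -0.3213, 1.0866], [0.5719, 0.6733, -0.4685, 0.6854], [-0.0053, -0.5681, -0.8229, 1.242], [0.0, 0.0, 0.0, 1.0]]
side [[495.0, 0.0, 313.4], [0.0, 495.0, 198.9], [0.0, 0.0, 1.0]] [[0.9759, -0.1442, 0.1637, 0.3687], [-0.2181, -0.6276, 0.7474, -1.2504], [-0.005, -0.7651, -0.6439, 1.1519], [0.0, 0.0, 0.0, 1.0]]
wrist [[309.7, 0.0, 320.9], [0.0, 309.7, 204.9], [0.0, 0.0, 1.0]] [[0.3682, -0.8981, -0.2404, 0.254], [-0.9298, -0.3562, -0.0933, -0.464], [-0.0019, 0.2579, -0.9662, 0.3728], [0.0, 0.0, 0.0, 1.0]]
```

View pics/scene0.png

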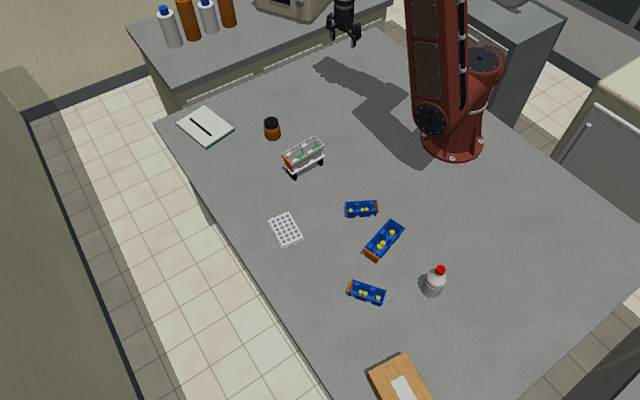

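View pics/side0.png

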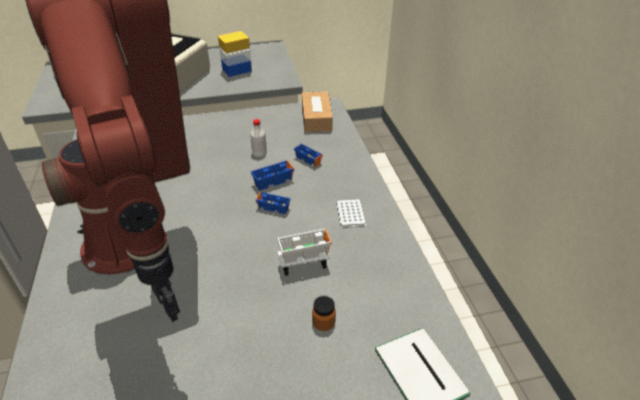

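View pics/wrist0.png

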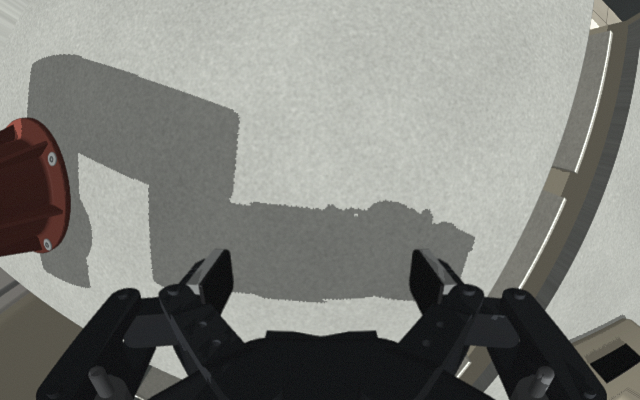

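The scene view shows three blue trays, at about (361,208), (384,240) and (366,292). The white tray on its stand is at (303,152), the jar at (272,128), the plate at (286,229) and the bottle at (434,282). The tray at (384,240), which is (272,175) in the side view, looks largest. I'll confirm with enlarged crops.

Run:
```python
import cv2
a=cv2.imread('pics/scene0.png'); b=cv2.imread('pics/side0.png')
cv2.imwrite('pics/c1.png',cv2.resize(a[185:315,325:425],None,fx=6,fy=6*600/780,interpolation=cv2.INTER_CUBIC) if 0 else cv2.resize(a[190:310,325:455],None,fx=5,fy=5,interpolation=cv2.INTER_CUBIC))
cv2.imwrite('pics/c2.png',cv2.resize(b[135:225,240:340],None,fx=6,fy=6,interpolation=cv2.INTER_CUBIC))
cv2.imwrite('pics/c3.png',cv2.resize(a[125:185,270:340],None,fx=8,fy=8,interpolation=cv2.INTER_CUBIC))
cv2.imwrite('pics/c4.png',cv2.resize(b[220:280,265:345],None,fx=8,fy=8,interpolation=cv2.INTER_CUBIC))
```

```text
(no output)
```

View pics/c1.png

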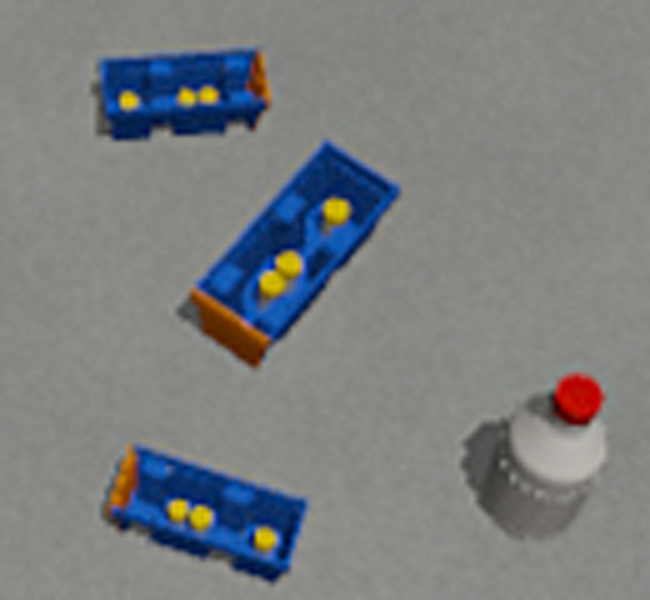

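View pics/c2.png

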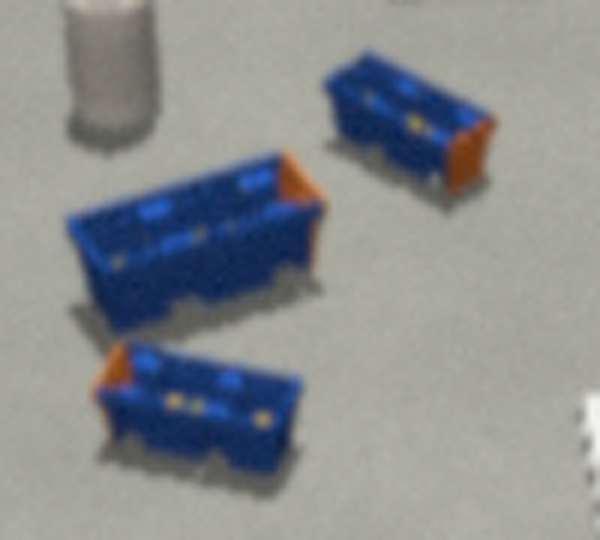

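View pics/c3.png

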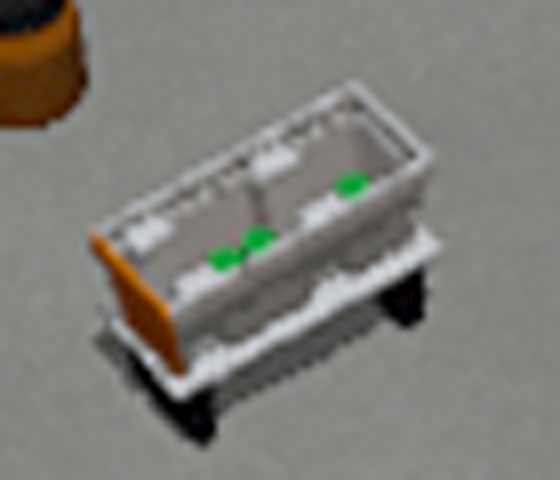

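View pics/c4.png

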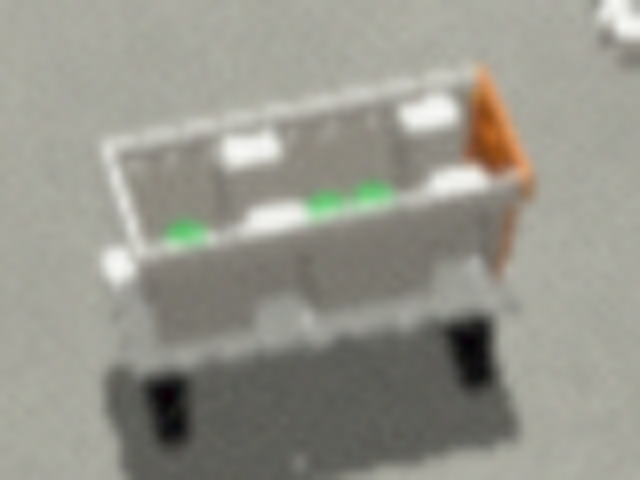

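```bash
cat > h.py <<'E'
import numpy as np, cv2
from workcell import r, imaging
def ray(f,u,v,fish=False):
    K=f["intrinsics"];T=f["T"]
    x=(u-K[0,2])/K[0,0]; y=(v-K[1,2])/K[1,1]
    if fish:
        th=np.hypot(x,y); s=np.sin(th)/max(th,1e-9); d=np.array([x*s,y*s,np.cos(th)])
    else: d=np.array([x,y,1.])
    d=T[:3,:3]@d; return T[:3,3],d/np.linalg.norm(d)
def tri(rays):
    A=np.zeros((3,3));b=np.zeros(3)
    for o,d in rays:
        P=np.eye(3)-np.outer(d,d);A+=P;b+=P@o
    p=np.linalg.solve(A,b)
    return p,[np.linalg.norm((np.eye(3)-np.outer(d,d))@(p-o))*1e3 for o,d in rays]
def proj(f,p,fish=False):
    K=f["intrinsics"];T=f["T"];c=T[:3,:3].T@(np.asarray(p)-T[:3,3])
    if fish:
        rr=np.hypot(c[0],c[1]);th=np.arctan2(rr,c[2]);c=np.array([c[0]/rr*th,c[1]/rr*th,1])
    return K[0,0]*c[0]/c[2]+K[0,2],K[1,1]*c[1]/c[2]+K[1,2]
def unc(c,x0,y0,s): return (c[0]+.5)/s-.5+x0,(c[1]+.5)/s-.5+y0
E
cat > m1.py <<'E'
from h import *
import pickle
F={n:imaging.grab_frame(n) for n in("scene","side")}
S1=lambda c:unc(c,325,190,5);D1=lambda c:unc(c,240,135,6)
S2=lambda c:unc(c,270,125,8);D2=lambda c:unc(c,265,220,8)
def t(a,b):
    return tri([ray(F["scene"],*a),ray(F["side"],*b)])
for nm,SS,DD,L in (("blue",S1,D1,[((193,292),(325,205)),((272,338),(285,153)),((400,187),(70,218)),((327,143),(103,265))]),
 ("white",S2,D2,[((95,235),(530,182)),((185,312),(485,68)),((432,155),(105,145)),((355,85),(145,255))])):
    P=[]
    for a,b in L:
        p,e=t(SS(a),DD(b));P.append(p);print(nm,p.round(4),np.round(e,1))
    P=np.array(P);c=P.mean(0);ax=(P[0]+P[1]-P[2]-P[3])/2
    print(nm,"c",c.round(4),"len",np.linalg.norm(ax[:2]),"wid",np.linalg.norm(P[0]-P[1]),np.linalg.norm(P[2]-P[3]),"yaw",np.arctan2(ax[1],ax[0]))
E
python3 m1.py
```

```text
blue [0.6152 0.21   0.0536] [0.9 0.9]
blue [0.5983 0.266  0.0574] [1.2 1.2]
blue [0.4578 0.2275 0.0578] [0.7 0.7]
blue [0.4731 0.1736 0.0585] [1.5 1.5]
blue c [0.5361 0.2193 0.0568] len 0.14617863796603733 wid 0.05855947039656019 0.05600403136635452 yaw 0.25913213688070086
white [ 0.6412 -0.2433  0.1058] [0. 0.]
white [ 0.6361 -0.1807  0.108 ] [3. 3.]
white [ 0.4907 -0.193   0.1096] [0.8 0.8]
white [ 0.495  -0.2509  0.1085] [0. 0.]
white c [ 0.5657 -0.217   0.108 ] len 0.14619500981021893 wid 0.06283067403750069 0.05799403860537836 yaw 0.06785328234216649
```

```bash
cat >> h.py <<'E'
from scipy.spatial.transform import Rotation as Ro
def cur():
    s=r.sense();q=s["tool_rot"];return np.array(s["ee_pos"]),Ro.from_quat([q[1],q[2],q[3],q[0]]),s
def down(psi): # tool z yaw psi, y down
    z=np.array([np.cos(psi),np.sin(psi),0]);y=np.array([0,0,-1.]);return Ro.from_matrix(np.c_[np.cross(y,z),y,z])
def plan(pt,psi,n,way=0,claw=0,p0=None,R0=None):
    p,R,s=cur()
    if p0 is not None:p=np.array(p0)
    if R0 is not None:R=R0
    Rt=down(psi); w=(R.inv()*Rt).as_rotvec()
    # split: fix tilt + turn about tool y the chosen way
    if way and np.sign(w[1])!=way: w=w*(1-2*np.pi/np.linalg.norm(w))
    out=[]
    d=(np.array(pt)-p)/n
    for i in range(n):
        wi=(w/n).round(3); ti=p+d if i==0 else pi+((np.array(pt)-pi)/(n-i))
        if i==0: pi=p.copy();Ri=R
        sh=(Ri.inv().apply((np.array(pt)-pi)/(n-i))*1e3).round(1)
        out.append([*sh,*wi,claw]); pi=pi+Ri.apply(sh/1e3); Ri=Ri*Ro.from_rotvec(wi)
    for k in range(0,n,8):
        print("[");[print(" ",", ".join("%g"%x for x in o)+",") for o in out[k:k+8]];print("]")
    print("maxshift",np.abs(np.array(out)[:,:3]).max(),"turn",w.round(3),"end",pi.round(4),"reldev",(Ri.inv()*Rt).as_rotvec().round(3))
E
python3 - <<'E'
from h import *
plan([.536,.219,.26],.26+np.pi/2,26,way=-1)
E
```

```text
[
  -22.3, -0.1, -20.4, -0, -0.116, -0, 0,
  -24.5, -0.1, -17.7, -0, -0.116, -0, 0,
  -26.4, -0.1, -14.8, -0, -0.116, -0, 0,
  -27.9, -0.1, -11.6, -0, -0.116, -0, 0,
  -29.1, -0.1, -8.3, -0, -0.116, -0, 0,
  -29.8, -0.1, -4.9, -0, -0.116, -0, 0,
  -30.2, -0.1, -1.4, -0, -0.116, -0, 0,
  -30.1, -0.2, 2.1, -0, -0.116, -0, 0,
]
[
  -29.7, -0.1, 5.6, -0, -0.116, -0, 0,
  -28.9, -0.2, 9, -0, -0.116, -0, 0,
  -27.6, -0.1, 12.2, -0, -0.116, -0, 0,
  -26, -0.2, 15.4, -0, -0.116, -0, 0,
  -24.1, -0.1, 18.3, -0, -0.116, -0, 0,
  -21.8, -0.2, 20.9, -0, -0.116, -0, 0,
  -19.2, -0.1, 23.3, -0, -0.116, -0, 0,
  -16.4, -0.2, 25.4, -0, -0.116, -0, 0,
]
[
  -13.3, -0.1, 27.1, -0, -0.116, -0, 0,
  -10.1, -0.2, 28.5, -0, -0.116, -0, 0,
  -6.8, -0.1, 29.5, -0, -0.116, -0, 0,
  -3.3, -0.2, 30, -0, -0.116, -0, 0,
  0.2, -0.1, 30.2, -0, -0.116, -0, 0,
  3.7, -0.2, 30, -0, -0.116, -0, 0,
  7.1, -0.1, 29.4, -0, -0.116, -0, 0,
  10.5, -0.2, 28.3, -0, -0.116, -0, 0,
]
[
  13.7, -0.1, 26.9, -0, -0.116, -0, 0,
  16.7, -0.2, 25.2, -0, -0.116, -0, 0,
]
maxshift 30.2 turn [-0.000e+00 -3.025e+00 -1.000e-03] end [0.536 0.219 0.26 ] reldev [-0.001 -0.009  0.   ]
```

>>> {"op": "apply_moves", "data": {
  "plan": [-22,0,-20,0,-0.116,0,0,-25,0,-18,0,-0.116,0,0,-26,0,-15,0,-0.116,0,0,-28,0,-12,0,-0.116,0,0,-29,0,-8,0,-0.116,0,0,-30,0,-5,0,-0.116,0,0,-30,0,-1,0,-0.116,0,0,-30,0,2,0,-0.116,0,0]
}}

```text
t: 0.92
ee_pos: [0.2989, -0.2695, 0.2564]
tool_rot: [-0.431, 0.431, -0.561, 0.561]
force: [0.8, 1.3, -0.3]
grip_width: 0.0851
```

>>> {"op": "apply_moves", "data": {
  "plan": [-30,0,6,0,-0.116,0,0,-29,0,9,0,-0.116,0,0,-28,0,12,0,-0.116,0,0,-26,0,15,0,-0.116,0,0,-24,0,18,0,-0.116,0,0,-22,0,21,0,-0.116,0,0,-19,0,23,0,-0.116,0,0,-16,0,25,0,-0.116,0,0]
}}

```text
t: 1.58
ee_pos: [0.4038, -0.0519, 0.2564]
tool_rot: [0.636, -0.636, 0.308, -0.309]
force: [0.6, -1.2, 0.5]
grip_width: 0.0853
```

>>> {"op": "apply_moves", "data": {
  "plan": [-13,0,27,0,-0.116,0,0,-10,0,28,0,-0.116,0,0,-7,0,30,0,-0.116,0,0,-3,0,30,0,-0.116,0,0,0,0,30,0,-0.116,0,0,4,0,30,0,-0.116,0,0,7,0,29,0,-0.116,0,0,10,0,28,0,-0.116,0,0]
}}

```text
t: 2.25
ee_pos: [0.5088, 0.1645, 0.2562]
tool_rot: [-0.707, 0.707, 0.009, -0.009]
force: [1.4, -0.4, 0.0]
grip_width: 0.0858
```

>>> {"op": "apply_moves", "data": {
  "plan": [14,0,27,0,-0.116,0,0,17,0,25,0,-0.125,0,0,0,0,0,0,0,0,0,0,0,0,0,0,0,0]
}}

```text
t: 2.58
ee_pos: [0.5355, 0.2185, 0.2556]
tool_rot: [-0.701, 0.701, 0.092, -0.093]
force: [0.2, -0.2, -0.6]
grip_width: 0.0852
```

Run:
```python
from h import *
p,R,s=cur();print(p.round(4),R.as_matrix()[:,2].round(3),s["joint_pos"].round(3),s["t"])
f=imaging.grab_frame("wrist");cv2.imwrite("pics/w1.png",f["img"][:,:,::-1]);np.savez("w1.npz",K=f["intrinsics"],T=f["T"]);print(f["T"].round(3).tolist())
```

```text
[0.5355 0.2185 0.2556] [-0.259  0.966 -0.   ] [ 2.610e-01  3.940e-01 -5.000e-03  1.173e+00 -0.000e+00 -1.000e-03] 2.5833
[[-0.259, 0.933, 0.25, 0.472], [0.966, 0.25, 0.068, 0.201], [0.001, 0.259, -0.966, 0.373], [0.0, 0.0, 0.0, 1.0]]
```

View pics/w1.png

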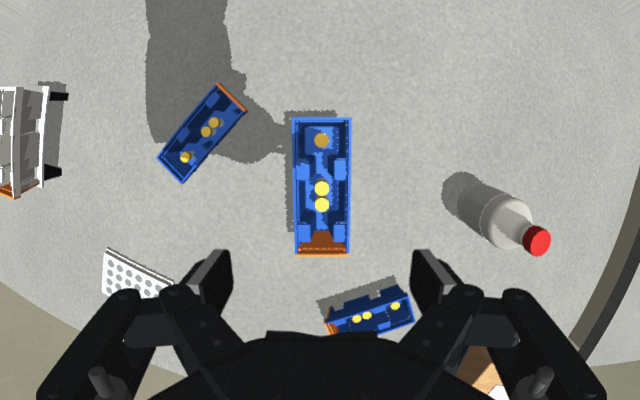

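The wrist view shows the target tray centred at about (322,187), with its orange end at the bottom. The two smaller trays are at (203,132) and (368,310). I'll crop and measure the rim corners.

Run:
```python
import cv2
a=cv2.imread('pics/w1.png')
cv2.imwrite('pics/w1c.png',cv2.resize(a[108:264,270:375],None,fx=3.8,fy=3.8,interpolation=cv2.INTER_CUBIC))
```

```text
(no output)
```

View pics/w1c.png

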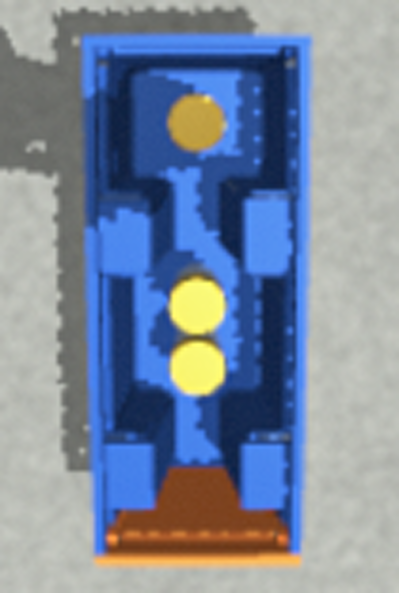

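Run:
```python
from h import *
W=dict(np.load("w1.npz")); f={"intrinsics":W["K"],"T":W["T"]}
F={n:imaging.grab_frame(n) for n in("scene",)}
S1=lambda c:unc(c,325,190,5)
cs=[(96,566),(300,566),(311,35),(80,35)]
sc=[(193,292),(272,338),(400,187),(327,143)]
for z in(.060,):
    P=[]
    for c in cs:
        o,d=ray(f,*unc(c,270,108,3.8),True);P.append(o+d*(z-o[2])/d[2])
    P=np.array(P);c=P.mean(0);ax=(P[0]+P[1]-P[2]-P[3])/2
    print(P.round(4),"c",c.round(4),np.linalg.norm(ax),np.linalg.norm(P[0]-P[1]),np.linalg.norm(P[2]-P[3]),"yaw",np.arctan2(ax[1],ax[0]))
for c,s in zip(cs,sc):
    p,e=tri([ray(f,*unc(c,270,108,3.8),True),ray(F["scene"],*S1(s))]);print(p.round(4),np.round(e,1))
```

```text
[[0.618  0.211  0.06  ]
 [0.6026 0.2685 0.06  ]
 [0.4574 0.2294 0.06  ]
 [0.4731 0.1707 0.06  ]] c [0.5378 0.2199 0.06  ] 0.15038562984648862 0.059474998236286616 0.06075187936158748 yaw 0.2672735449735206
[0.6183 0.2115 0.0588] [0.5 0.5]
[0.6004 0.2681 0.0644] [0.7 0.7]
[0.4578 0.2289 0.0601] [0.6 0.6]
[0.4727 0.1708 0.0541] [0.8 0.8]
```

>>> {"op": "apply_moves", "data": {
  "plan": [1,30,0,0,-0.005,0,0,1,30,0.5,0,0,0,0,1,30,0,0,0,0,0,0,30,0,0,0,0,0,0,25,0,0,0,0,0,0,20,0,0,0,0,0,0,5,0,0,0,0,0,0,0,0,0,0,0,0],
  "squeeze": 50
}}

```text
t: 3.35
ee_pos: [0.537, 0.2174, 0.0854]
tool_rot: [-0.701, 0.701, 0.092, -0.094]
force: [0.2, -0.6, 0.1]
grip_width: 0.0854
```

Run:
```python
from h import *
p,R,s=cur();print(p.round(4),R.as_matrix()[:,2].round(3),s["grip_width"],s["force"])
fs=[imaging.grab_frame(n)["img"] for n in("wrist","side","scene")]
o=np.vstack([cv2.resize(fs[0][:,:,::-1],(640,400)),])
cv2.imwrite("pics/w2.png",o)
a=cv2.resize(fs[1][100:220,210:350,::-1],None,fx=2.8,fy=2.8,interpolation=cv2.INTER_CUBIC);b=cv2.resize(fs[2][170:290,310:450,::-1],None,fx=2.8,fy=2.8,interpolation=cv2.INTER_CUBIC)
cv2.imwrite("pics/w2b.png",np.hstack([a,b]))
```

```text
[0.537  0.2174 0.0854] [-0.26   0.966 -0.   ] 0.08541773279236665 [ 0.1803251  -0.60968911  0.13933023]
```

View pics/w2.png

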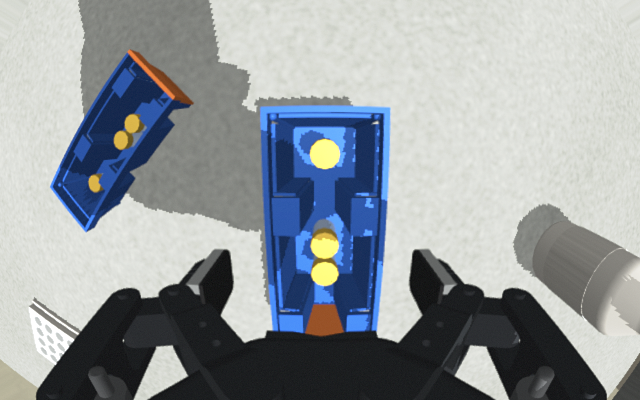

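View pics/w2b.png

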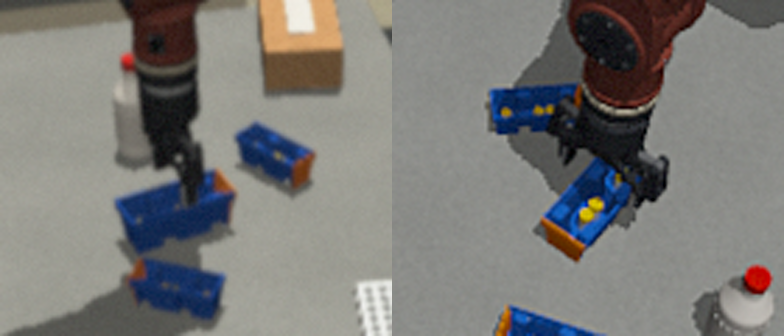

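The tray sits between the open fingers, with the rim at columns 261–390 and the pads at 231 and 412. It is about 2 mm toward tool +z, and the descent stopped about 30 mm short. I'll finish the descent at a slower rate, then close.

>>> {"op": "apply_moves", "data": {
  "plan": [1,8,2,0,0,0,0,0.5,8,0,0,0,0,0,0,8,0,0,0,0,0,0,5,0,0,0,0,0,0,0,0,0,0,0,0,0,0,0,0,0,0,0]
}}

```text
t: 4.0
ee_pos: [0.5387, 0.2208, 0.0568]
tool_rot: [-0.701, 0.701, 0.093, -0.094]
force: [-0.1, -0.3, 0.1]
grip_width: 0.0854
```

>>> {"op": "apply_moves", "data": {
  "plan": [0,0,0,0,0,0,0.2,0,0,0,0,0,0,0.3,0,0,0,0,0,0,0.5,0,0,0,0,0,0,0.7,0,0,0,0,0,0,1,0,0,0,0,0,0,1,0,0,0,0,0,0,1,0,0,0,0,0,0,1],
  "squeeze": 50
}}

```text
t: 4.67
ee_pos: [0.5393, 0.221, 0.0579]
tool_rot: [0.701, -0.701, -0.094, 0.093]
force: [-2.0, -1.1, 4.9]
grip_width: 0.0589
```

Run:
```python
from h import *
p,R,s=cur();print(p.round(4),R.as_matrix().round(3).tolist(),s["grip_width"],s["force"],s["joint_pos"].round(3))
fs=[imaging.grab_frame(n)["img"] for n in("wrist","side","scene")]
cv2.imwrite("pics/w3.png",fs[0][:,:,::-1])
a=cv2.resize(fs[1][100:220,210:350,::-1],None,fx=2.8,fy=2.8,interpolation=cv2.INTER_CUBIC);b=cv2.resize(fs[2][170:290,310:450,::-1],None,fx=2.8,fy=2.8,interpolation=cv2.INTER_CUBIC)
cv2.imwrite("pics/w3b.png",np.hstack([a,b]))
```

```text
[0.5393 0.221  0.0579] [[0.965, 0.001, -0.262], [0.262, 0.0, 0.965], [0.001, -1.0, 0.0]] 0.05892875409419843 [-1.98187451 -1.09769885  4.94836541] [ 0.263  0.576 -0.271  0.723  0.    -0.002]
```

View pics/w3.png

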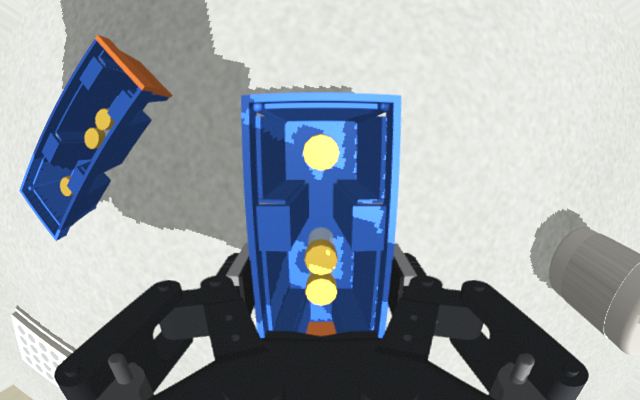

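View pics/w3b.png

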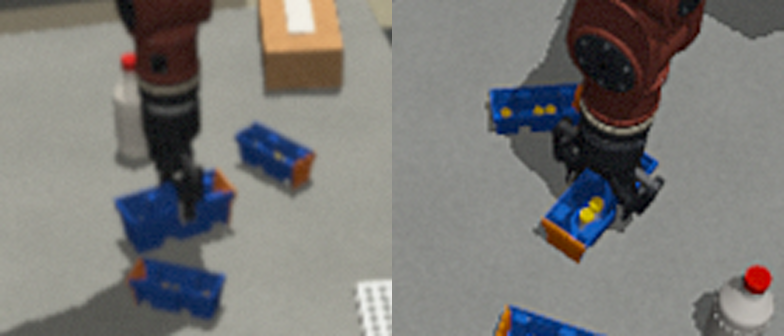

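Grip width 58.9 mm on a 60 mm rim, and the pads sit at mid-length in the picture, so the tray is held. Lifting.

>>> {"op": "apply_moves", "data": {
  "plan": [0,-5,0,0,0,0,1,0,-15,0,0,0,0,1,0,-25,0,0,0,0,1,0,-28,0,0,0,0,1,0,-28,0,0,0,0,1,0,-28,0,0,0,0,1,0,-28,0,0,0,0,1,0,-28,0,0,0,0,1]
}}

```text
t: 5.48
ee_pos: [0.5385, 0.2207, 0.2437]
tool_rot: [-0.701, 0.701, 0.093, -0.094]
force: [1.2, -0.1, -2.6]
grip_width: 0.0589
```

Run:
```python
from h import *
p,R,s=cur();print(p.round(4),s["grip_width"],s["force"],s["joint_pos"].round(3))
cv2.imwrite("pics/w4.png",imaging.grab_frame("wrist")["img"][:,:,::-1])
plan([.40,-.217,.29],.068+np.pi*1.5,30,way=1,claw=1)
```

```text
[0.5385 0.2207 0.2437] 0.0589236877115927 [ 1.23038051 -0.0665444  -2.61426307] [ 0.263  0.407 -0.017  1.147 -0.    -0.002]
[
  -8.3, -1.4, -12.9, -0, 0.111, -0, 1,
  -6.9, -1.4, -13.7, -0, 0.111, -0, 1,
  -5.3, -1.4, -14.4, -0, 0.111, -0, 1,
  -3.7, -1.4, -14.9, -0, 0.111, -0, 1,
  -2, -1.4, -15.2, -0, 0.111, -0, 1,
  -0.3, -1.4, -15.3, -0, 0.111, -0, 1,
  1.4, -1.4, -15.3, -0, 0.111, -0, 1,
  3.1, -1.4, -15, -0, 0.111, -0, 1,
]
[
  4.7, -1.4, -14.6, -0, 0.111, -0, 1,
  6.3, -1.4, -14, -0, 0.111, -0, 1,
  7.8, -1.4, -13.2, -0, 0.111, -0, 1,
  9.2, -1.4, -12.3, -0, 0.111, -0, 1,
  10.5, -1.4, -11.2, -0, 0.111, -0, 1,
  11.7, -1.4, -9.9, -0, 0.111, -0, 1,
  12.7, -1.4, -8.6, -0, 0.111, -0, 1,
  13.6, -1.4, -7.1, -0, 0.111, -0, 1,
]
[
  14.3, -1.4, -5.5, -0, 0.111, -0, 1,
  14.8, -1.4, -3.9, -0, 0.111, -0, 1,
  15.2, -1.4, -2.3, -0, 0.111, -0, 1,
  15.3, -1.4, -0.6, -0, 0.111, -0, 1,
  15.3, -1.4, 1.1, -0, 0.111, -0, 1,
  15.1, -1.4, 2.8, -0, 0.111, -0, 1,
  14.7, -1.4, 4.5, -0, 0.111, -0, 1,
  14.1, -1.5, 6.1, -0, 0.111, -0, 1,
]
[
  13.3, -1.4, 7.6, -0, 0.111, -0, 1,
  12.4, -1.5, 9, -0, 0.111, -0, 1,
  11.3, -1.4, 10.4, -0, 0.111, -0, 1,
  10.1, -1.5, 11.6, -0, 0.111, -0, 1,
  8.8, -1.4, 12.6, -0, 0.111, -0, 1,
  7.4, -1.5, 13.5, -0, 0.111, -0, 1,
]
maxshift 15.3 turn [-1.200e-02  3.339e+00 -1.000e-03] end [ 0.4   -0.217  0.29 ] reldev [ 0.001  0.009 -0.007]
```

View pics/w4.png

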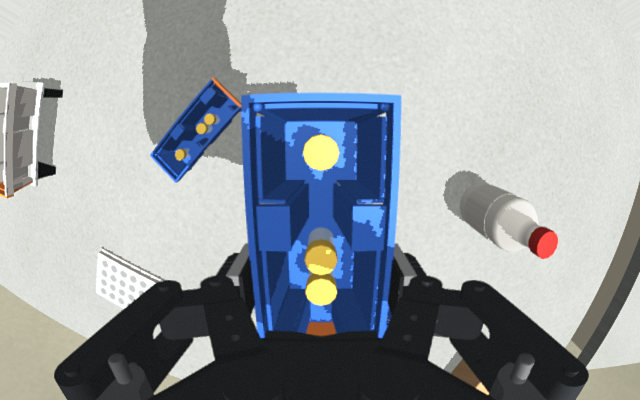

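The wrist view shows the tray lifted clear and unchanged in the grip, with rim top corners at (243,97) and (400,97). The bottle, the plate and the small tray are undisturbed. Next I'll turn it end for end while moving to a viewing pose short of the stand.

>>> {"op": "apply_moves", "data": {
  "plan": [-8,-1.5,-13,0,0.111,0,1,-7,-1.5,-14,0,0.111,0,1,-5,-1.5,-14,0,0.111,0,1,-4,-1.5,-15,0,0.111,0,1,-2,-1.5,-15,0,0.111,0,1,0,-1.5,-15,0,0.111,0,1,1,-1.5,-15,0,0.111,0,1,3,-1.5,-15,0,0.111,0,1]
}}

```text
t: 6.2
ee_pos: [0.5013, 0.1043, 0.2541]
tool_rot: [-0.672, 0.673, -0.219, 0.218]
force: [0.4, 0.2, -2.5]
grip_width: 0.059
```

>>> {"op": "apply_moves", "data": {
  "plan": [5,-1.5,-15,0,0.111,0,1,6,-1.5,-14,0,0.111,0,1,8,-1.5,-13,0,0.111,0,1,9,-1.5,-12,0,0.111,0,1,10,-1.5,-11,0,0.111,0,1,12,-1.5,-10,0,0.111,0,1,13,-1.5,-9,0,0.111,0,1,14,-1.5,-7,0,0.111,0,1]
}}

```text
t: 6.87
ee_pos: [0.4637, -0.0131, 0.2662]
tool_rot: [-0.513, 0.514, -0.486, 0.486]
force: [0.8, -0.1, -1.7]
grip_width: 0.059
```

>>> {"op": "apply_moves", "data": {
  "plan": [14,-1.5,-6,0,0.111,0,1,15,-1.5,-4,0,0.111,0,1,15,-1.5,-2,0,0.111,0,1,15,-1.5,-1,0,0.111,0,1,15,-1.5,1,0,0.111,0,1,15,-1.5,3,0,0.111,0,1,15,-1.5,4,0,0.111,0,1,14,-1.5,6,0,0.111,0,1]
}}

```text
t: 7.53
ee_pos: [0.4253, -0.1288, 0.2782]
tool_rot: [0.255, -0.255, 0.66, -0.659]
force: [-0.3, 0.0, -2.9]
grip_width: 0.0591
```

>>> {"op": "apply_moves", "data": {
  "plan": [13,-1.5,8,0,0.111,0,1,12,-1.5,9,0,0.111,0,1,11,-1.5,10,0,0.111,0,1,10,-1.5,12,0,0.111,0,1,9,-1.5,13,0,0.111,0,1,7,-1.5,13,0,0.118,0,1,0,0,0,0,0,0,1,0,0,0,0,0,0,1]
}}

```text
t: 8.2
ee_pos: [0.3989, -0.2158, 0.2871]
tool_rot: [0.025, -0.025, 0.707, -0.707]
force: [0.2, 0.4, -2.6]
grip_width: 0.0589
```

Run:
```python
from h import *
p,R,s=cur();print(p.round(4),R.as_matrix().round(3).tolist(),s["grip_width"],s["force"],s["joint_pos"].round(3),s["t"])
f=imaging.grab_frame("wrist");cv2.imwrite("pics/w5.png",f["img"][:,:,::-1]);np.savez("w5.npz",K=f["intrinsics"],T=f["T"]);print(f["T"].round(3).tolist())
```

```text
[ 0.3989 -0.2158  0.2871] [[-0.998, -0.0, 0.07], [-0.07, 0.0, -0.998], [0.0, -1.0, -0.0]] 0.058880071259690824 [ 0.2130646   0.36251571 -2.56157665] [-0.657  0.138 -0.268  1.165  0.     2.414] 8.2
[[0.071, -0.964, -0.258, 0.464], [-0.998, -0.069, -0.017, -0.211], [-0.001, 0.259, -0.966, 0.404], [0.0, 0.0, 0.0, 1.0]]
```

View pics/w5.png

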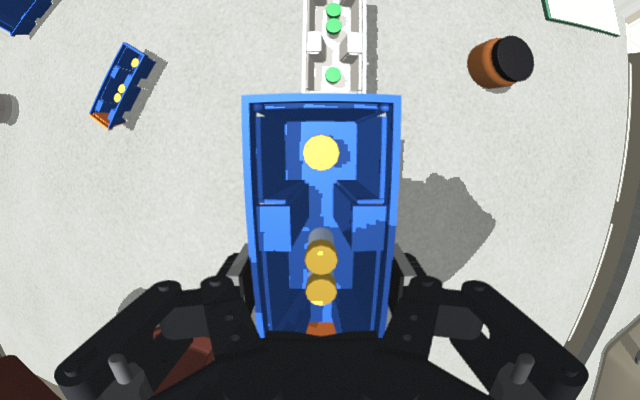

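The wrist view shows the white tray at the top centre, columns 303–366, but the held tray hides its near end and the image edge cuts its far end. I'll sidestep to see all of it.

>>> {"op": "apply_moves", "data": {
  "plan": [-8,0,-10,0,0,0,1,-18,0,-21,0,0,0,1,-20,0,-24,0,0,0,1,-20,0,-24,0,0,0,1,-20,0,-24,0,0,0,1,-20,0,-24,0,0,0,1,-18,0,-21,0,0,0,1,-7,0,-9,0,0,0,1]
}}

```text
t: 8.92
ee_pos: [0.5203, -0.0461, 0.287]
tool_rot: [0.027, -0.027, 0.707, -0.706]
force: [-0.4, 0.3, -2.5]
grip_width: 0.0588
```

Run:
```python
from h import *
p,R,s=cur();print(p.round(4),R.as_matrix().round(3).tolist(),s["grip_width"],s["force"],s["joint_pos"].round(3),s["t"])
f=imaging.grab_frame("wrist")
f=imaging.grab_frame("wrist");cv2.imwrite("pics/w6.png",f["img"][:,:,::-1]);np.savez("w6.npz",K=f["intrinsics"],T=f["T"]);print(f["T"].round(3).tolist());print(cur()[0])
```

```text
[ 0.5203 -0.0461  0.287 ] [[-0.997, 0.0, 0.075], [-0.075, 0.001, -0.997], [-0.0, -1.0, -0.001]] 0.058782595834544114 [-0.43767075  0.30870435 -2.52214889] [-2.290e-01  2.700e-01 -1.000e-01  1.200e+00  1.000e-03  2.837e+00] 8.9167
[[0.076, -0.963, -0.257, 0.586], [-0.997, -0.074, -0.017, -0.041], [-0.002, 0.258, -0.966, 0.404], [0.0, 0.0, 0.0, 1.0]]
[ 0.51940238 -0.04752104  0.28686464]
```

View pics/w6.png

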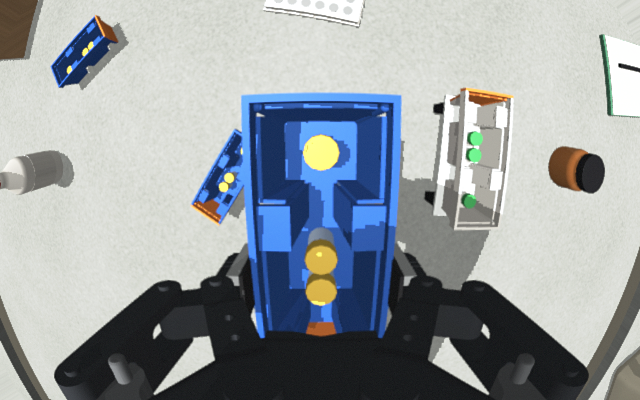

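The whole white tray is visible now: rim corners near (463,90), (512,97), (455,228) and (500,229), with the orange end at the top, opposite the blue tray's. The jar is at (577,169), clear of it.

Run:
```python
import cv2
a=cv2.imread('pics/w6.png')
cv2.imwrite('pics/w6c.png',cv2.resize(a[80:240,420:530],None,fx=3.75,fy=3.75,interpolation=cv2.INTER_CUBIC))
cv2.imwrite('pics/w6d.png',cv2.resize(a[85:345,225:415],None,fx=2.3,fy=2.3,interpolation=cv2.INTER_CUBIC))
```

```text
(no output)
```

View pics/w6c.png

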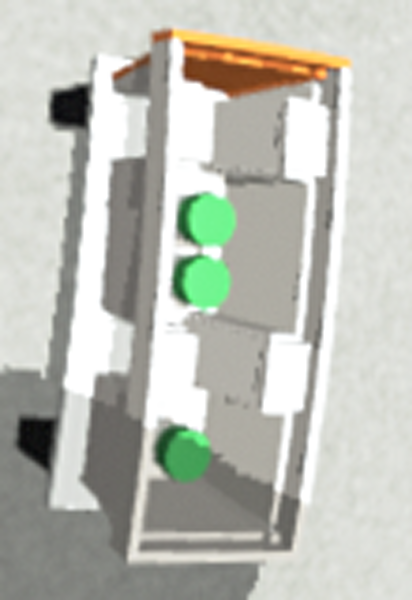

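View pics/w6d.png

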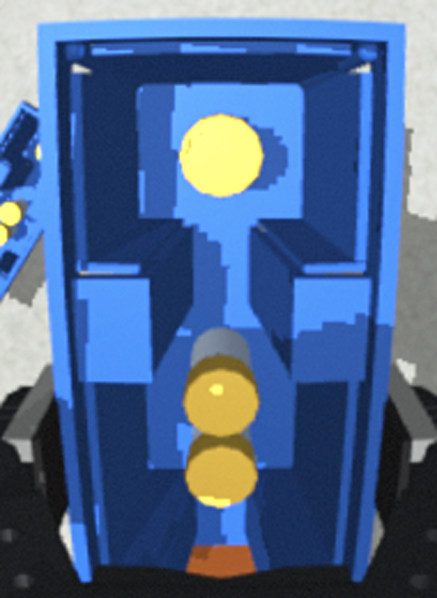

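```bash
cat > ov.py <<'E'
from h import *
import sys
def model():
    L=[]
    for z in(.060,.046):
        c=[(.075,.03,z),(.075,-.03,z),(-.075,-.03,z),(-.075,.03,z)]
        L+=[(c[i],c[(i+1)%4]) for i in range(4)]
    for x in(.05,-.02):
        for s in(1,-1):
            q=[(x-.01,s*.013,.053),(x+.01,s*.013,.053),(x+.01,s*.027,.053),(x-.01,s*.027,.053)]
            L+=[(q[i],q[(i+1)%4]) for i in range(4)]
    return L
def draw(f,img,pose,x0,y0,s,col,fish):
    R=Ro.from_euler("z",pose[3])
    for a,b in model():
        pts=[]
        for t in np.linspace(0,1,9):
            p=R.apply(np.array(a)*(1-t)+np.array(b)*t)+pose[:3]
            u,v=proj(f,p,fish);pts.append([(u+.5-x0)*s-.5,(v+.5-y0)*s-.5])
        cv2.polylines(img,[np.array(pts).round().astype(int)],False,col,1)
E
python3 - <<'E'
from ov import *
W=dict(np.load("w6.npz")); f={"intrinsics":W["K"],"T":W["T"]}
a=cv2.imread('pics/w6.png')
im=cv2.resize(a[80:240,420:530],None,fx=3.75,fy=3.75,interpolation=cv2.INTER_CUBIC)
draw(f,im,(.5657,-.217,.05,.068),420,80,3.75,(0,0,255),True)
cv2.imwrite("pics/o1.png",im)
E
```

```text
(no output)
```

View pics/o1.png

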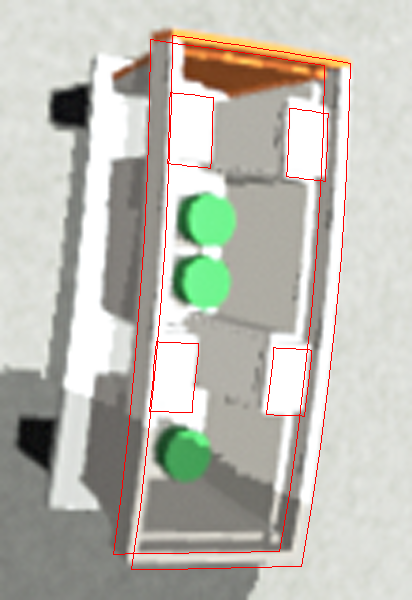

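Run:
```python
from ov import *
W=dict(np.load("w6.npz")); f={"intrinsics":W["K"],"T":W["T"]}
a=cv2.imread('pics/w6.png')
for k,(x0,y0) in enumerate([(450,80),(445,180)]):
    im=cv2.resize(a[y0:y0+60,x0:x0+75],None,fx=10,fy=10,interpolation=cv2.INTER_CUBIC)
    draw(f,im,(.5657,-.217,.05,.068),x0,y0,10,(0,0,255),True)
    cv2.imwrite(f"pics/o2{k}.png",im)
```

View pics/o20.png

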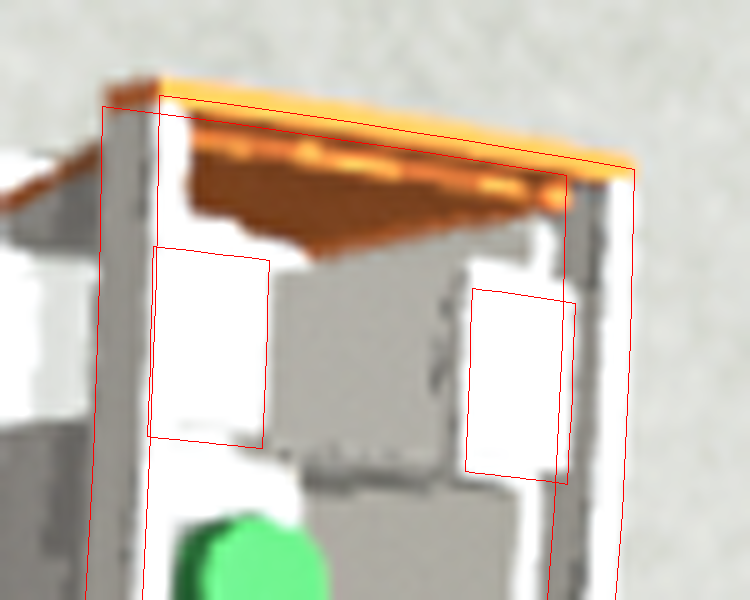

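View pics/o21.png

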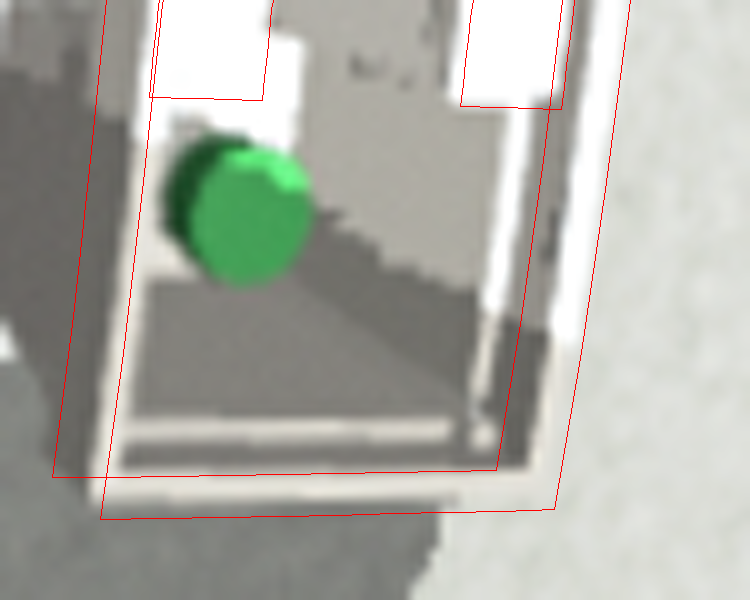

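Run:
```python
from ov import *
from scipy.optimize import least_squares
W=dict(np.load("w6.npz")); f={"intrinsics":W["K"],"T":W["T"]}
a=cv2.imread('pics/w6.png')
obs=[((.075,.03),unc((160,80),450,80,10)),((.075,-.03),unc((635,160),450,80,10)),((-.075,.03),unc((92,503),445,180,10)),((-.075,-.03),unc((551,494),445,180,10))]
def res(q,z=None):
    x,y,yaw=q[:3]; z=q[3] if len(q)>3 else z
    R=Ro.from_euler("z",yaw);o=[]
    for (X,Y),uv in obs: o+=list(np.subtract(proj(f,R.apply([X,Y,.06])+[x,y,z],True),uv))
    return o
s=least_squares(res,[.566,-.217,.068],kwargs=dict(z=.05));print(s.x.round(4),np.round(s.fun,1))
s4=least_squares(res,[.566,-.217,.068,.05]);print(s4.x.round(4),np.round(s4.fun,1))
for k,(x0,y0) in enumerate([(450,80),(445,180)]):
    im=cv2.resize(a[y0:y0+60,x0:x0+75],None,fx=6,fy=6,interpolation=cv2.INTER_CUBIC)
    draw(f,im,(*s.x[:2],.05,s.x[2]),x0,y0,6,(0,0,255),True)
    if k==0:k0=im
cv2.imwrite(f"pics/o3.png",np.vstack([k0,im])[:600] if 0 else cv2.resize(np.hstack([k0,im]),(800,320)))
# held blue in tool frame, same picture: far-end rim top corners
d=lambda c:unc(c,225,85,2.3)
p,R,_=cur()
cen=p+R.apply([-.0,0,0])
# model: tray rim pose in tool frame: centre offset (tx,tz), top height h above TCP (tool -y), yaw about y
ob=[((-.075,.03),d((405,24))),((-.075,-.03),d((40,26)))]
def rb(q,hh):
    tx,tz,th=q;o=[]
    for (X,Y),uv in ob:
        c,s_=np.cos(th),np.sin(th)
        P=p+R.apply([tx+c*X-s_*Y,-hh,tz+s_*X+c*Y]); o+=list(np.subtract(proj(f,P,True),uv))
    return o
for hh in(.0,.0021,.004):
    t=least_squares(rb,[0,0,0],args=(hh,));print("held",hh,t.x.round(4),np.round(t.fun,1))
print(p,R.as_matrix()[:,2])
```

```text
[ 0.5672 -0.2164  0.0606] [ 0.  -0.2 -0.  -0.3  0.2  0.1 -0.2  0.5]
[ 0.5672 -0.2169  0.0606  0.0491] [ 0.  -0.  -0.1 -0.1  0.3 -0.1 -0.2  0.2]
held 0.0 [-0.0033 -0.0009  0.0067] [-0.4  0.   0.4 -0. ]
held 0.0021 [-0.0031 -0.0009  0.0067] [ 1.  0. -1.  0.]
held 0.004 [-0.0029 -0.0009  0.0067] [ 2.3  0.  -2.3  0. ]
[ 0.51940238 -0.04752104  0.28686464] [ 7.51930162e-02 -9.97168822e-01 -5.92310227e-04]
```

View pics/o3.png

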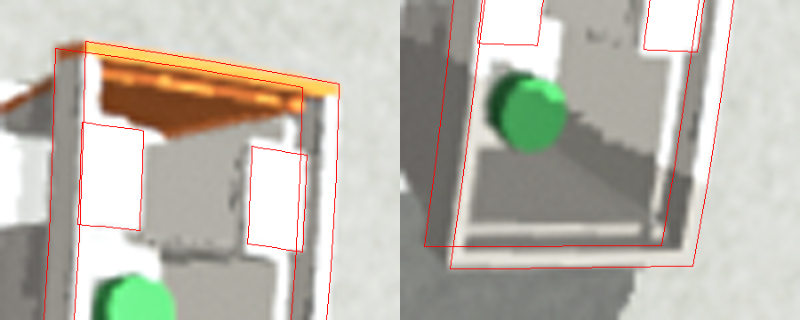

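The model overlay fits the white tray well: centre (0.567, -0.2166), yaw 0.061, underside at about 0.0495 against 0.050 given. The blue tray is held about 2–3 mm toward tool -x. Planning the move above it.

Run:
```python
from h import *
plan([.5647,-.2175,.215],4.769,12,claw=1)
```

```text
[
  -2.7, 6, 14.4, 0, 0.002, 0, 1,
  -2.7, 6, 14.4, 0, 0.002, 0, 1,
  -2.8, 6, 14.4, 0, 0.002, 0, 1,
  -2.8, 6, 14.4, 0, 0.002, 0, 1,
  -2.8, 6, 14.4, 0, 0.002, 0, 1,
  -2.8, 6, 14.4, 0, 0.002, 0, 1,
  -2.9, 6, 14.4, 0, 0.002, 0, 1,
  -2.9, 5.9, 14.4, 0, 0.002, 0, 1,
]
[
  -2.9, 6, 14.4, 0, 0.002, 0, 1,
  -3, 5.9, 14.3, 0, 0.002, 0, 1,
  -3, 6, 14.3, 0, 0.002, 0, 1,
  -3, 5.9, 14.4, 0, 0.002, 0, 1,
]
maxshift 14.4 turn [0.001 0.019 0.001] end [ 0.5647 -0.2175  0.215 ] reldev [ 0.001 -0.005  0.001]
```

>>> {"op": "apply_moves", "data": {
  "plan": [-3,0,8,0,0.003,0,1,-3,0,15,0,0.003,0,1,-3,0,20,0,0.003,0,1,-3,0,24,0,0.003,0,1,-4,0,24,0,0.003,0,1,-4,6,24,0,0.004,0,1,-4,12,20,0,0,0,1,-4,14,16,0,0,0,1]
}}

```text
t: 9.68
ee_pos: [0.5553, -0.2026, 0.2556]
tool_rot: [-0.018, 0.017, -0.706, 0.707]
force: [0.9, 1.1, -2.9]
grip_width: 0.0591
```

>>> {"op": "apply_moves", "data": {
  "plan": [-3,14,13,0,0,0,1,-3,14,9,0,0,0,1,0,12,0,0,0,0,1,0,0,0,0,0,0,1,0,0,0,0,0,0,1]
}}

```text
t: 10.1
ee_pos: [0.5618, -0.221, 0.2147]
tool_rot: [0.017, -0.018, 0.707, -0.707]
force: [-1.5, -0.4, -2.7]
grip_width: 0.0588
```

Run:
```python
from h import *
plan([.5647,-.2175,.18],4.769,4,claw=1)
p,R,s=cur();print(p.round(4),s["grip_width"],s["force"],s["joint_pos"].round(3),s["t"])
fs=[imaging.grab_frame(n)["img"] for n in("wrist","side","scene")]
cv2.imwrite("pics/w7.png",fs[0][:,:,::-1])
a=cv2.resize(fs[1][170:290,240:380,::-1],None,fx=2.8,fy=2.8,interpolation=cv2.INTER_CUBIC);b=cv2.resize(fs[2][80:200,230:370,::-1],None,fx=2.8,fy=2.8,interpolation=cv2.INTER_CUBIC)
cv2.imwrite("pics/w7b.png",np.hstack([a,b]))
```

```text
[
  -0.8, 8.7, -0.8, 0, -0.002, 0, 1,
  -0.8, 8.7, -0.8, 0, -0.002, 0, 1,
  -0.8, 8.6, -0.9, 0, -0.002, 0, 1,
  -0.7, 8.7, -0.8, 0, -0.002, 0, 1,
]
maxshift 8.7 turn [ 0.001 -0.006  0.002] end [ 0.5647 -0.2175  0.18  ] reldev [0.001 0.002 0.002]
[ 0.5618 -0.221   0.2147] 0.05880734739883751 [-1.5299637 -0.3679206 -2.6651047] [-4.960e-01  4.660e-01 -1.000e-03  1.106e+00 -0.000e+00  2.596e+00] 10.1
```

View pics/w7.png

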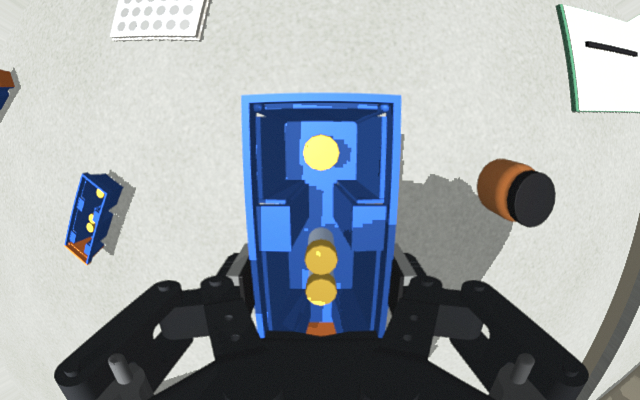

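View pics/w7b.png

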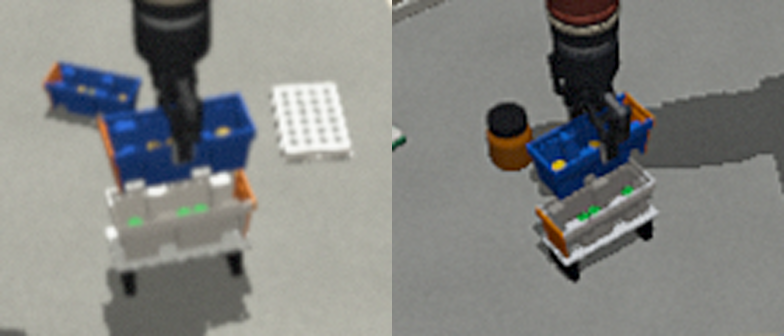

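The blue tray hangs level above the white one with the orange ends opposite, and the jar is clear at (515,190). I'll descend and correct about 3 mm in each axis.

>>> {"op": "apply_moves", "data": {
  "plan": [-1,8,-1,0,-0.003,0,1,-1,9,-1,0,-0.003,0,1,-1,9,-1,0,0,0,1,0,9,0,0,0,0,1,0,0,0,0,0,0,1,0,0,0,0,0,0,1]
}}

```text
t: 10.75
ee_pos: [0.5652, -0.2171, 0.1793]
tool_rot: [0.02, -0.021, 0.707, -0.707]
force: [-0.3, -0.1, -2.6]
grip_width: 0.0591
```

Run:
```python
from h import *
plan([.5647,-.2175,.165],4.769,2,claw=1)
p,R,s=cur();print(p.round(4),s["grip_width"],s["force"],s["t"])
fs=[imaging.grab_frame(n)["img"] for n in("side","scene")]
a=cv2.resize(fs[0][190:270,260:360,::-1],None,fx=4,fy=4,interpolation=cv2.INTER_CUBIC);b=cv2.resize(fs[1][110:190,260:360,::-1],None,fx=4,fy=4,interpolation=cv2.INTER_CUBIC)
cv2.imwrite("pics/w8b.png",np.hstack([a,b]))
```

```text
[
  0.2, 7.2, 0.2, 0, 0, 0.001, 1,
  0.3, 7.1, 0.2, 0, 0, 0.001, 1,
]
maxshift 7.2 turn [0.001 0.    0.002] end [ 0.5647 -0.2175  0.165 ] reldev [ 0.001  0.    -0.   ]
[ 0.5652 -0.2171  0.1793] 0.05908412325482471 [-0.31879525 -0.11527395 -2.59816168] 10.75
```

View pics/w8b.png

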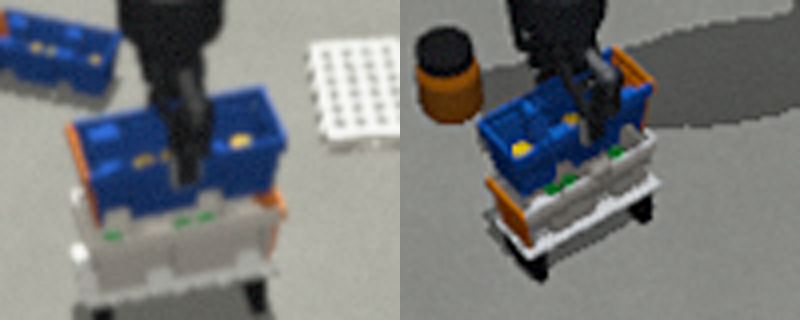

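The pose is within 0.5 mm of target, and the foot, about 11 mm above the white rim, looks centred. Descending slowly while watching the force.

>>> {"op": "apply_moves", "data": {
  "plan": [0.3,3,0,0,0,0,1,0,3,0,0,0,0,1,0,3,0,0,0,0,1,0,3,0,0,0,0,1,0,2,0,0,0,0,1,0,0,0,0,0,0,1,0,0,0,0,0,0,1]
}}

```text
t: 11.43
ee_pos: [0.5653, -0.2174, 0.1662]
tool_rot: [0.02, -0.02, 0.707, -0.707]
force: [0.4, -0.3, -3.8]
grip_width: 0.059
```

>>> {"op": "apply_moves", "data": {
  "plan": [0,1,0,0,0,0,1,0,1,0,0,0,0,1,0,0,0,0,0,0,1,0,0,0,0,0,0,1]
}}

```text
t: 11.77
ee_pos: [0.5654, -0.2174, 0.1643]
tool_rot: [0.02, -0.02, 0.707, -0.707]
force: [0.2, 0.1, -3.6]
grip_width: 0.0587
```

>>> {"op": "apply_moves", "data": {
  "plan": [0,1,0,0,0,0,1,0,1,0,0,0,0,1,0,0,0,0,0,0,1]
}}

```text
t: 12.02
ee_pos: [0.5653, -0.2174, 0.1621]
tool_rot: [0.02, -0.02, 0.707, -0.707]
force: [0.2, 0.2, -2.7]
grip_width: 0.0587
```

>>> {"op": "apply_moves", "data": {
  "plan": [0,1,0,0,0,0,1,0,0.5,0,0,0,0,1,0,0,0,0,0,0,1,0,0,0,0,0,0,1]
}}

```text
t: 12.35
ee_pos: [0.5655, -0.2175, 0.161]
tool_rot: [-0.02, 0.02, -0.707, 0.707]
force: [-0.5, 0.0, -0.7]
grip_width: 0.0588
```

Run:
```python
from h import *
p,R,s=cur();print(p.round(4),s["grip_width"],s["force"],s["t"])
fs=[imaging.grab_frame(n)["img"] for n in("side","scene")]
a=cv2.resize(fs[0][190:270,260:360,::-1],None,fx=4,fy=4,interpolation=cv2.INTER_CUBIC);b=cv2.resize(fs[1][110:190,260:360,::-1],None,fx=4,fy=4,interpolation=cv2.INTER_CUBIC)
cv2.imwrite("pics/w9b.png",np.hstack([a,b]))
```

```text
[ 0.5655 -0.2175  0.161 ] 0.058849891127477925 [-0.48950769  0.01973941 -0.74652338] 12.35
```

View pics/w9b.png

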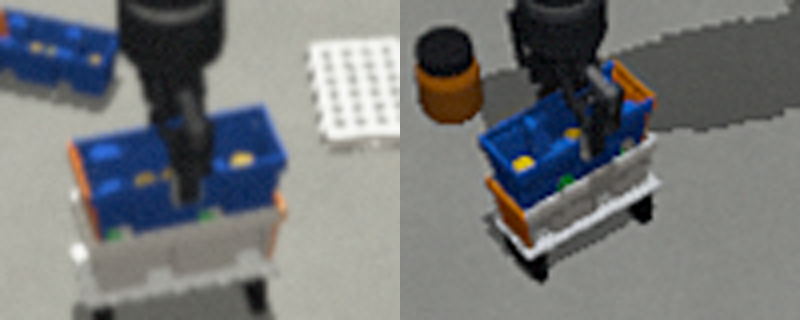

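The force has gone from -2.7 to -0.7 N at TCP z 0.161, where 0.1604 was expected, so the tray is touching the lugs. I'll press down slightly to confirm.

>>> {"op": "apply_moves", "data": {
  "plan": [0,0.5,0,0,0,0,1,0,0.5,0,0,0,0,1,0,0,0,0,0,0,1,0,0,0,0,0,0,1]
}}

```text
t: 12.78
ee_pos: [0.5655, -0.2176, 0.1609]
tool_rot: [-0.02, 0.02, -0.707, 0.707]
force: [-4.3, 1.4, 9.0]
grip_width: 0.0589
```

It is seated: 9 N of upward push with no further descent. I'll ease off and open.

>>> {"op": "apply_moves", "data": {
  "plan": [0,-0.5,0,0,0,0,1,0,0,0,0,0,0,1,0,0,0,0,0,0,0.25,0,0,0,0,0,0,0.2,0,0,0,0,0,0,0.1,0,0,0,0,0,0,0,0,0,0,0,0,0,0,0,0,0,0,0,0],
  "squeeze": 20
}}

```text
$.plan: bad value
```

Run:
```python
from h import *
p,R,s=cur();print(p.round(4),s["grip_width"],s["force"],s["t"])
cv2.imwrite("pics/w10.png",imaging.grab_frame("wrist")["img"][:,:,::-1])
```

```text
[ 0.5655 -0.2176  0.1609] 0.05893999577434585 [-4.29953065  1.37927952  9.02477681] 12.7833
```

View pics/w10.png

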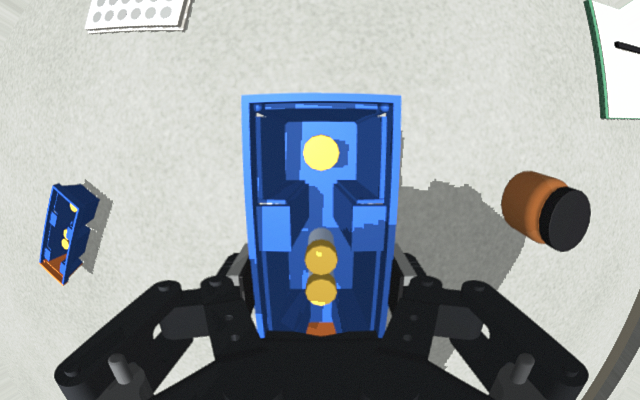

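That call was refused because of a miscount in the list, and nothing moved. Sending it again.

>>> {"op": "apply_moves", "data": {
  "plan": [0,-0.5,0,0,0,0,1,0,0,0,0,0,0,0.25,0,0,0,0,0,0,0.2,0,0,0,0,0,0,0.1,0,0,0,0,0,0,0,0,0,0,0,0,0,0,0,0,0,0,0,0,0],
  "squeeze": 20
}}

```text
t: 13.42
ee_pos: [0.5654, -0.2174, 0.1602]
tool_rot: [0.02, -0.02, 0.707, -0.707]
force: [0.3, -0.1, -0.1]
grip_width: 0.0855
```

Run:
```python
from h import *
p,R,s=cur();print(p.round(4),s["grip_width"],s["force"],s["t"])
cv2.imwrite("pics/w11.png",imaging.grab_frame("wrist")["img"][:,:,::-1])
```

```text
[ 0.5654 -0.2174  0.1602] 0.08547217199604681 [ 0.25415523 -0.05712335 -0.14806083] 13.4167
```

View pics/w11.png

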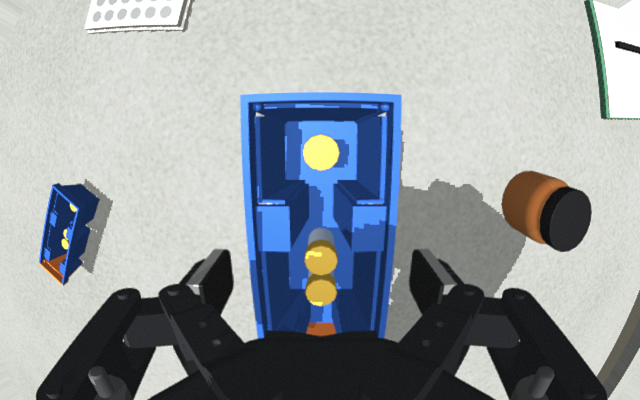

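Released: both pads stand clear at columns 231 and 412, and the tray stayed put. Now straight up and then aside, for a check of the stack.

>>> {"op": "apply_moves", "data": {
  "plan": [0,-10,0,0,0,0,0,0,-20,0,0,0,0,0,0,-25,0,0,0,0,0,0,-25,0,0,0,0,0,0,-25,0,0,0,0,0,0,-25,0,0,0,0,0,0,-10,0,0,0,0,0,0,0,0,0,0,0,0]
}}

```text
t: 14.13
ee_pos: [0.5665, -0.218, 0.3035]
tool_rot: [-0.022, 0.019, -0.706, 0.708]
force: [0.1, 0.2, 0.7]
grip_width: 0.0853
```

>>> {"op": "apply_moves", "data": {
  "plan": [10,0,-10,0,0,0,0,15,0,-20,0,0,0,0,15,0,-20,0,0,0,0,15,0,-20,0,0,0,0,15,0,-20,0,0,0,0,10,0,-10,0,0,0,0,0,0,0,0,0,0,0,0,0,0,0,0,0,0]
}}

```text
t: 14.8
ee_pos: [0.4795, -0.1218, 0.2997]
tool_rot: [0.02, -0.021, 0.707, -0.707]
force: [-0.0, -0.4, 0.9]
grip_width: 0.0856
```

Run:
```python
from ov import *
p,R,s=cur();print(p.round(4),s["t"])
f=imaging.grab_frame("wrist");cv2.imwrite("pics/w12.png",f["img"][:,:,::-1]);np.savez("w12.npz",K=f["intrinsics"],T=f["T"])
F={n:imaging.grab_frame(n) for n in("side","scene")}
A=[]
for n,x0,y0 in(("side",265,195),("scene",265,115)):
    cv2.imwrite(f"pics/fin_{n}.png",F[n]["img"][:,:,::-1])
    im=cv2.resize(F[n]["img"][y0:y0+80,x0:x0+80,::-1],None,fx=5,fy=5,interpolation=cv2.INTER_CUBIC);A.append(im)
cv2.imwrite("pics/f1.png",np.hstack(A))
A=[im.copy() for im in A]
for (n,x0,y0),im in zip((("side",265,195),("scene",265,115)),A):
    draw(F[n],im,(.5672,-.2166,.05,.0606),x0,y0,5,(0,0,255),False)
    draw(F[n],im,(.5672,-.2166,.103,.0606+np.pi),x0,y0,5,(0,255,255),False)
cv2.imwrite("pics/f2.png",np.hstack(A))
```

```text
[ 0.4795 -0.1218  0.2997] 14.8
```

View pics/w12.png

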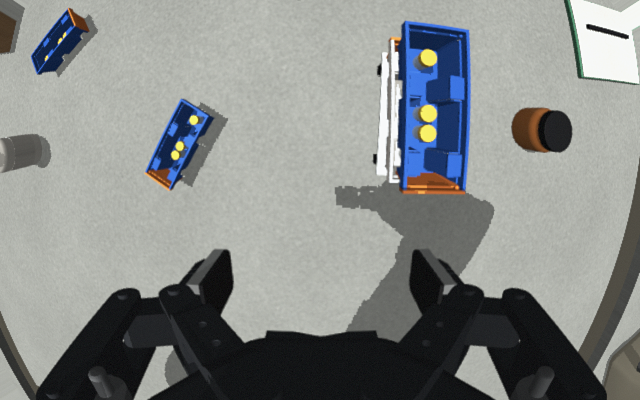

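View pics/f1.png

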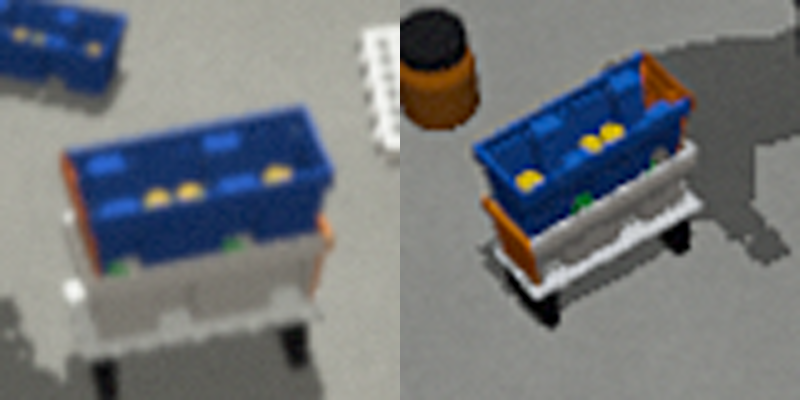

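View pics/f2.png

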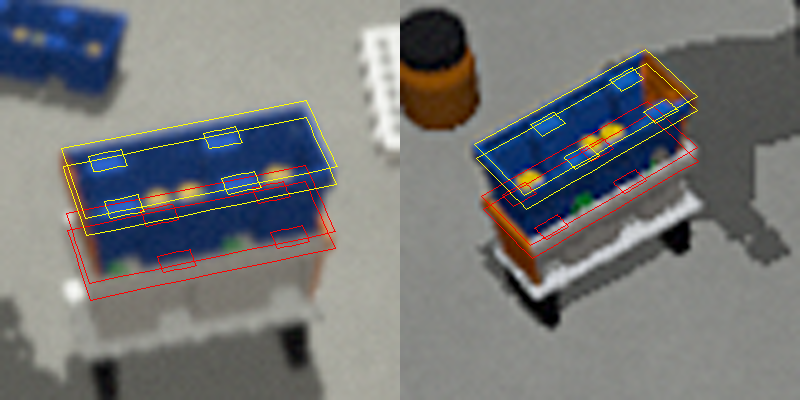

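Both fixed views show the blue tray level on the white one with the orange ends opposite. The overlay for a 53 mm stack matches to within about a pixel. As a last check I'll fit the blue pose in the wrist picture, using the corners near (404,21), (469,30), (402,192) and (465,193).

Run:
```python
import cv2,numpy as np
a=cv2.imread('pics/w12.png')
A=[cv2.resize(a[y:y+50,x:x+80],None,fx=8,fy=8,interpolation=cv2.INTER_CUBIC)[:,:640] for x,y in((396,15),(390,155))]
cv2.imwrite('pics/w12c.png',cv2.resize(np.vstack(A),(480,600)))
```

```text
(no output)
```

View pics/w12c.png

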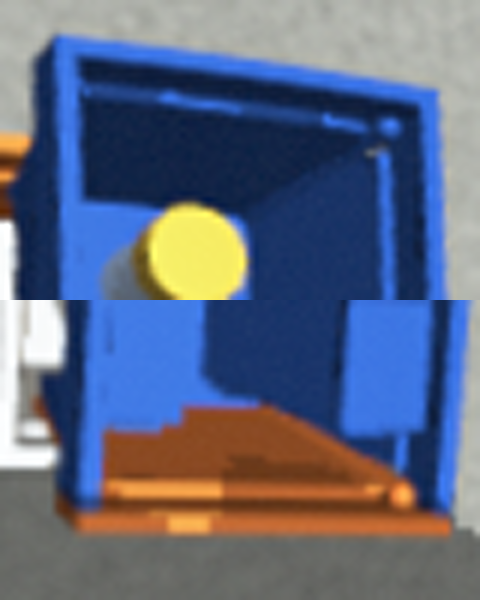

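Run:
```python
from h import *
from scipy.optimize import least_squares
W=dict(np.load("w12.npz")); f={"intrinsics":W["K"],"T":W["T"]}
obs=[((.075,.03),unc((57,38),396,15,6)),((.075,-.03),unc((438,90),396,15,6)),((-.075,.03),unc((80,233),390,155,6)),((-.075,-.03),unc((452,233),390,155,6))]
def res(q,z=None):
    x,y,yaw=q[:3]; z=q[3] if len(q)>3 else z
    R=Ro.from_euler("z",yaw);o=[]
    for (X,Y),uv in obs: o+=list(np.subtract(proj(f,R.apply([X,Y,.06])+[x,y,z],True),uv))
    return o
s=least_squares(res,[.566,-.217,.068],kwargs=dict(z=.103));print(s.x.round(4),np.round(s.fun,1))
s=least_squares(res,[.566,-.217,.068,.103]);print(s.x.round(4),np.round(s.fun,1))
```

```text
[ 0.5677 -0.2171  0.0596] [-0.2 -0.7  0.2 -0.2  0.   0.2  0.1  0.7]
[ 0.5678 -0.2176  0.0598  0.1016] [-0.1 -0.2 -0.   0.2  0.2 -0.2 -0.   0.3]
```

Run:
```python
from h import *
a=cv2.imread('pics/scene0.png').astype(int);b=cv2.imread('pics/fin_scene.png').astype(int)
for n,(x,y,w,h) in dict(bottle=(420,260,30,40),jar=(260,115,24,26),plate=(266,208,40,42)).items():
    print(n,np.abs(a-b)[y:y+h,x:x+w].mean().round(2))
print(r.sign_off())
```

```text
bottle 2.99
jar 3.53
plate 3.16
the job is handed in; nothing more can be done
None
```

The largest blue tray now sits on the white tray's rim lugs, turned end for end. I handed the job in at about 15 s of the 40 s; it reports no verdict.

- **What I did:** I pinched the blue tray across its rim at mid-length, lifted it and turned it end for end. I lowered it onto the white tray until contact (9 N), opened the gripper and backed away.
- **Position:** the last wrist-camera fit puts the blue tray's centre within about 1 mm of the white one's sideways, and their long axes line up to about 0.001 rad. Each tray was fitted from its own picture, the white one before the set-down.
- **Height:** the stack height measured 52.5 mm, against 53 mm required.
- **Overlays:** a drawn 53 mm level stack matches the scene view closely. In the side view it is about 1 pixel off for both trays. The orange ends point opposite ways.
- **Bystanders:** the bottle, jar and well plate look the same in the before and after scene pictures, apart from small pixel differences.
- **Disagreements:**
  - The first two-camera estimates were 1–3 mm lower in height and about 1.5 mm different in position from the wrist-camera fits.
  - The fast descent to the blue tray stopped about 30 mm short, so I finished it slowly.
  - One move call was refused because I miscounted its numbers; nothing moved, and I sent it again.

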